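# Open the gated bay of a specimen cabinet and hold it

## Robot

A 6-joint arm with a two-finger parallel gripper is mounted at the origin on the work surface. World frame = base frame: x ahead of the robot, y to its left, z up, the work surface at z = 0. Lengths are in m, angles in rad, forces in N, time in s.
With the tool pointing down it reaches from about 0.325 to 0.775 m from the base axis. Payload 5.5 kg.
Tool frame: the origin (TCP) lies between the finger pads; the fingertips stand 8 mm ahead of it and the grasp point (between the pads) lies 11 mm behind it (tcp_to_tips is the distance from the TCP to the fingertips, in m); z points along the fingers, y is the line along which they close (so a half turn about z gives the same grasp; the last joint's range is limited). The gripper opens to 88 mm and grips with 3 to 60 N. Pads are 20 mm wide; open, the fingers measure 115 mm over their backs; the gripper's body (75 mm by 178 mm) begins 61 mm behind the grasp point.
Start: joints at [-1.378, 0.091, 1.231, -0, 1.82, -0.057], TCP at [0.148, -0.581, 0.231] pointing down, gripper open.
Joint ranges: [-2.87, 2.87], [-0.86, 2.18], [0.17, 2.46], [-1.51, 4.65], [0.06, 2.69], [-2.65, 2.65]. Speed limits (rad/s): [2.57, 2.57, 3.01, 3.14, 3.14, 3.14].

## Interface

Orientations are given as a unit quaternion [w, x, y, z].
In Python, from bench import * gives the robot as it stands. Calls block until the motion is done:
- move_to(position, orientation): joint-space move of the TCP to a pose.
- move_l(position, speed=0.15, orientation=None): straight line of the TCP; orientation=None keeps the orientation; speed is the mean speed in m/s.
- movej(angles): joint-space move.
- gripper_open() and close(): open the fingers fully, or close them until they stop; the grip force is fixed at half the most.
- hold(seconds).
- inverse_kinematics(position, orientation): joint angles nearest the present ones, or None.
- state(): the state.
- get_image(name): name is "scene" or "top" or "wrist"; returns a dict with "frame" (420x560x3 uint8, blue, green, red), "depth" (420x560 float32, m along the optical axis (not along the pixel's ray), 0 where there is no reading), "camera_matrix" (3x3 intrinsics, pixels), "k1" (the pictures are not rectified: a ray, as slopes to the right and down, at radius r is drawn at 1 + k1 r^2 times it, then the intrinsics apply), "view" (4x4, takes a point from world to camera coordinates). Camera axes: x right, y up, looking along -z (the intrinsics and any distortion apply to the point x, -y, -z); pixel columns grow to the right and rows downward; lengths in m; the calibration is good to about 2 mm. A picture is of the moment at which its call begins.
A pose or a line that the arm cannot do raises IKError and nothing moves.
- job_done(): hands the job in; it is judged then, once.
The state is a dict: "time": time; "joint_pos": joint angles; "dq": joint speeds; "joint_torque": joint torques, N m; "ee_pos": TCP position; "ee_rot": TCP orientation; "ft_force": force on the tool from outside, world axes, zero at the start; "moment": the same for the moment, N m; "finger_gap": finger opening in m; "finger_force": force on a finger pad.
Only numpy, scipy, OpenCV 4.12 (cv2) and the standard library are available. Lean on these libraries where they do the work, as an engineer would, in place of code of your own. Each camera call takes 0.05 s, during which the arm holds its last target. There are 200 camera calls.

## Task

Only one bay of this specimen cabinet may stand open at a time: first push the left bay's white door fully shut until it clicks home on its detent. Then release the right bay's clear gate by squeezing together the two tabs of the broad-tabbed catch on the roof, and after it the two tabs of the narrow-tabbed catch, each fully. Take the gate by its upright handle post, pull it past its detent and swing it wide open, to about a right angle, and finish while still holding it there by the post (a spring shuts it if let go); leave the bottle, jar and mouse alone.

Things in the scene. Friction and masses are not known exactly. Their poses are not given: they have to be found in the camera images.
- cabinet: White metal cabinet fixed to the bench, 220 deep (x) x 380 wide (y) x 170 high, two bays side by side. Origin: centre of its underside. Axes: -x out of the front (towards the robot), +y to the left as the robot looks at it, z up. Front face at x = -110 mm, roof at z = 170. It stands in varied places and yaws, with its doors and catches.
- door (a joint): Left bay's door: angle about its upright hinge at the cabinet's left (+y) end, 0 shut (hard stop), grows as the free edge swings out towards the robot. Starts 0.45 to 1.0 rad open, stays where left. The last 0.1 rad meets a ball detent (about 8 N at door_push, crest near 0.05 rad) that then snaps it to 0 and keeps it.
- door_hinge (a point): On the door's hinge line (cabinet x = -110, y = +185 mm), 140 mm above the bench.
- door_push (a point): Point on the door's outer face, 115 mm from the hinge line, 140 mm above the bench. The door: opaque white panel 152 wide, top 165 mm above the bench, 14 thick; its outer face lies 14 mm out from the hinge line. A finger strip 4 mm proud runs near the free edge, 30 to 110 mm above the bench.
- gate (a joint): Right bay's gate: angle about its upright hinge at the cabinet's right (-y) end, 0 shut, grows as the free edge swings out towards the robot, stop at 1.7 rad. Bolted at 0 until both catches are drawn; then a ball detent holds it over the first 0.1 rad (about 6 N at the handle). A spring always pulls it shut, about 0.2 N m shut to 0.5 N m wide (3 N at the handle).
- gate_hinge (a point): On the gate's hinge line (cabinet x = -110, y = -185 mm), 165 mm above the bench. The gate is an aluminium frame with a clear pane, 195 wide, top 165 mm above the bench, 14 thick; two lugs on its top edge rise 18 mm above the roof in its plane.
- gate_handle: Upright round dark steel post, 18 diameter, top free, in front of the gate, on its free-edge side. Origin: on its axis 165 mm above the bench, to be gripped from above; post from 55 below to 25 above it, bracket to the gate 55 to 41 below. Gate shut: axis at cabinet x = -175, y = -55 mm, 42 mm free behind it. Axes turn with the gate; gate shut they are the cabinet's.
- broad_base: Base plate of the broad catch, 4 thick, on the roof; origin under it, below broad_grip, 40 mm behind the cabinet's front face. Two catches stand at cabinet y = -105 and +15 mm, which is where varies. Each has two upright dark steel tabs, 8 thick (y), tops 34 mm above the roof: the +y tab is fixed, the -y tab slides towards it. Tabs of this one are 46 long (x).
- narrow_base: Base plate of the narrow catch, the same as the broad one but its tabs are only 16 long (x). On both an arm of the sliding tab runs forward, 5 to 13 mm above the roof, to the bolt in front of the gate's lug.
- broad_slide (a joint): Travel of the broad catch's sliding tab: 0 (gate bolted) to 0.012 m (fully squeezed, bolt clear). About 4 N of friction; stays where it is pushed.
- narrow_slide (a joint): Travel of the narrow catch's sliding tab: 0 to 0.012 m, as for the broad one.
- broad_grip (a point): Where to centre the gripper on the broad catch, fingers closing along cabinet y: midway between the tabs as they stand when FULLY SQUEEZED, 28 mm above the roof. Outer face of the fixed tab 17 mm to +y; outer face of the sliding tab 29 mm to -y at rest, 17 when squeezed. If centred elsewhere the fixed tab stops the squeeze early. Axes are the cabinet's.
- narrow_grip (a point): The same point of the narrow catch, with the same distances.
- broad_post: Fixed (+y) tab of the broad catch; origin at its foot's centre, 4 mm above the roof, 13 mm to +y of broad_grip.
- narrow_post: Fixed (+y) tab of the narrow catch; origin at its foot's centre, 4 mm above the roof, 13 mm to +y of narrow_grip.
- reagent_bottle: Bystander: white bottle, 60 diameter, 150 high, left of the cabinet; origin at the centre of its underside.
- specimen_jar: Bystander: small jar, 56 diameter, 70 high, to the right; origin at the centre of its underside.
- mouse: Bystander: black computer mouse, 100 x 60 x 32, to the left; origin at the centre of its underside.

How it is judged:
On the way, in this order (a step that is already met when the one before it is completed fails the run):
1. the left door is shut and seated on its detent (value of joint door below 0.02 rad), for 0.3 s.
2. the broad catch is squeezed fully, between the fingers (value of joint broad_slide above 0.01 m and contact force between the fingers and broad_post above 2 N), for 0.2 s.
3. then the narrow catch is squeezed fully, between the fingers (value of joint narrow_slide above 0.01 m and contact force between the fingers and narrow_post above 2 N), for 0.2 s.
4. the gate is pulled past its detent by its handle post (value of joint gate above 0.25 rad and contact force between the fingers and gate_handle above 1 N), for 0.1 s.
At the end, for the whole second after the job is handed in: The gate stands still at more than 1.3 rad (about a right angle, 1.57) with the fingers pressing on its handle post with more than 1 N; the left door is still seated (under 0.02 rad) and both catches are still drawn (over 10 of 12 mm) (value of joint gate above 1.3 rad and velocity of joint gate between -0.1 and 0.1 rad/s and contact force between the fingers and gate_handle above 1 N and value of joint door below 0.02 rad and value of joint each of broad_slide, narrow_slide above 0.01 m); the arm keeps its last pose, push and grip.
It fails at once if the narrow catch is drawn before the broad one (value of joint narrow_slide above 0.006 m and value of joint broad_slide below 0.006 m).
It fails at once if a catch is drawn while the left door stands open (value of joint door above 0.12 rad and value of joint any of broad_slide, narrow_slide above 0.006 m).
It fails at once if a bystander is disturbed (distance of any of reagent_bottle, specimen_jar, mouse from where it was at the start of the episode above 0.03 m).
It also fails if it takes over 58 s, if anything falls off the work surface, if the arm or the gripper's body presses on something with over 40 N, if the wrist force passes 120 N, or if a joint passes its speed limit or range.

## Working session

There is one attempt and no reset: what is moved stays moved. The work goes in short steps, each a Python script; the robot and the scene stay as the last script left them, time stands still between calls to the robot, and variables do not carry over. Pictures are saved under pics/ and viewed, at most 10 in all, crops included, and the job is handed in when it is done.

```bash
ls; mkdir -p pics; cat > h.py <<'E'
from bench import *
import numpy as np, cv2
from scipy.spatial.transform import Rotation as R
def snap(n,tag):
    im=get_image(n); np.savez(f'{tag}.npz',**{k:np.asarray(v) for k,v in im.items()})
    cv2.imwrite(f'pics/{tag}.png',im['frame']); return im
def load(tag): return dict(np.load(f'{tag}.npz'))
def deproj(im,u,v,d=None,z=None):
    K=im['camera_matrix'];k1=float(im['k1'])
    p=cv2.undistortPoints(np.array([[[u,v]]],float),K,np.array([k1,0,0,0,0.]))[0,0]
    V=im['view'];Rm=V[:3,:3];t=V[:3,3];c=-Rm.T@t
    ray=Rm.T@np.array([p[0],-p[1],-1.])
    s=d if d is not None else ((z-c[2])/ray[2] if z is not None else im['depth'][int(round(v)),int(round(u))])
    return c+s*ray
def down(yaw):  # tool pointing down, tool y (closing) at angle yaw from world y
    r=R.from_euler('z',yaw)*R.from_euler('x',np.pi)
    q=r.as_quat(); return [q[3],q[0],q[1],q[2]]
E
python3 - <<'E'
from h import *
for n in('scene','top'):
    im=snap(n,n+'0'); print(n,im['k1'],im['camera_matrix'],im['view'])
s=state();print(s['time'],s['ee_rot'],s['ee_pos'])
E
```

```text
pics
scene 0.04263497655430561 [[446.48842875   0.         277.34329168]
 [  0.         446.48842875 205.34917418]
 [  0.           0.           1.        ]] [[ 0.03088784  0.99935699 -0.01820861  0.00587574]
 [-0.69850537  0.0346125   0.71476725  0.29342905]
 [ 0.71493789 -0.00935881  0.69912533 -1.62781161]
 [ 0.          0.          0.          1.        ]]
top -0.09114692146948562 [[544.15636082   0.         284.66832191]
 [  0.         544.15636082 217.48313878]
 [  0.           0.           1.        ]] [[-0.02722896 -0.99960899  0.00635962 -0.02012887]
 [ 0.9869557  -0.02587336  0.15889941 -0.56041026]
 [-0.15867273  0.01060333  0.98727429 -1.83084159]
 [ 0.          0.          0.          1.        ]]
0.1 [-8.76254100e-04  9.92211228e-01  1.24563669e-01 -6.55201406e-05] [ 0.14827395 -0.58113672  0.22961217]
```

View pics/top0.png

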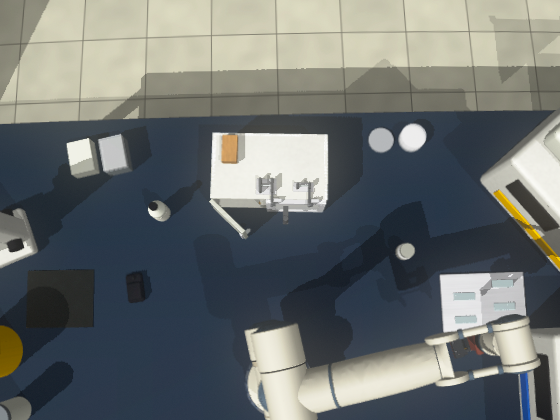

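View pics/scene0.png

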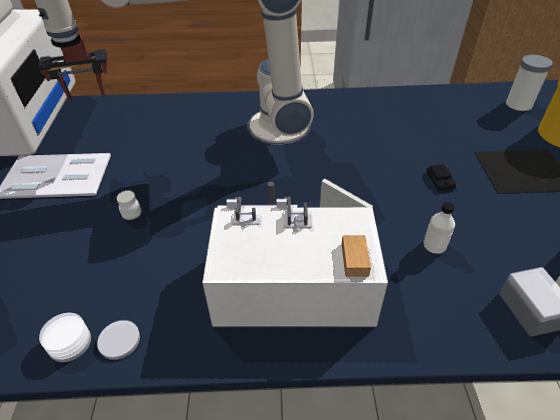

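The top view shows the cabinet at about (212..328, 133..212), the door open at its lower left and both catches near the front edge. I'll enlarge both views.

```bash
python3 - <<'E'
import cv2
a=cv2.imread('pics/top0.png')[128:243,200:340]; cv2.imwrite('pics/topc.png',cv2.resize(a,None,fx=5,fy=5,interpolation=cv2.INTER_CUBIC))
a=cv2.imread('pics/scene0.png')[175:275,205:355]; cv2.imwrite('pics/scenec.png',cv2.resize(a,None,fx=5,fy=5,interpolation=cv2.INTER_CUBIC))
E
```

```text
(no output)
```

View pics/topc.png

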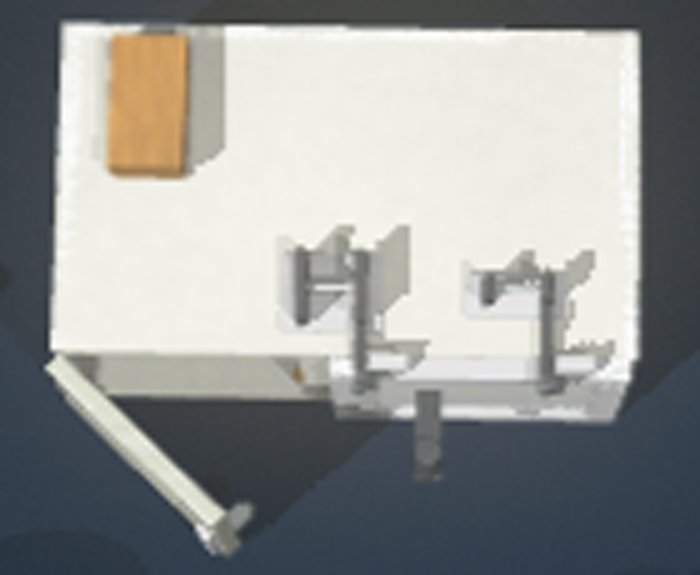

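View pics/scenec.png

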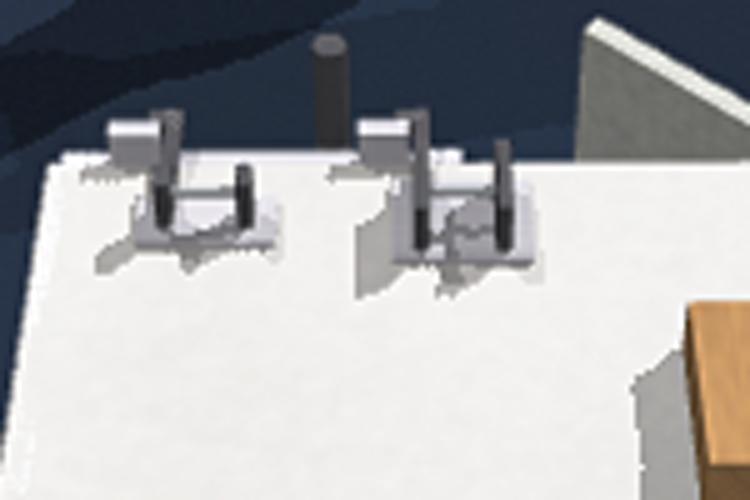

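```bash
python3 - <<'E'
from h import *
from scipy.optimize import least_squares
T=load('top0');S=load('scene0')
def tp(x,y,z): return deproj(T,200+(x+.5)/5-.5,128+(y+.5)/5-.5,z=z)
def sp(x,y,z): return deproj(S,205+(x+.5)/5-.5,175+(y+.5)/5-.5,z=z)
P=[(tp(62,24,.17),(.11,.19)),(tp(640,32,.17),(.11,-.19)),(tp(50,353,.17),(-.11,.19)),
   (deproj(S,204.5,278,z=.17),(.11,-.19)),(deproj(S,384,279,z=.17),(.11,.19)),
   (sp(330,43,.19),(-.175,-.055)),
   (sp(503,142,.204),(-.093,.028)),(tp(302,250,.204),(-.047,.028)),(tp(302,322,.204),(-.093,.028))]
W=np.array([p[0][:2] for p in P]);C=np.array([p[1] for p in P])
def f(q):
    c,s=np.cos(q[2]),np.sin(q[2]); return (C@np.array([[c,s],[-s,c]])+q[:2]-W).ravel()
r=least_squares(f,[.6,0,0],loss='soft_l1',f_scale=.003);print(r.x);print((r.fun.reshape(-1,2)*1000).round(1))
# depth plane check
print(deproj(T,270,145),deproj(S,300,290))
# door: top edge outer ends
for a in [(45,368),(205,550),(65,358),(240,520)]: print('door',tp(*a,.165))
print('door s',sp(597,20,.165))
for nm,(u,v),z in [('bottle',(154,207),.15),('jar',(404,249),.07),('mouse',(137,285),.03)]: print(nm,deproj(T,u,v,z=z))
E
```

```text
[ 0.71072346  0.01184477 -0.04239092]
[[-2.1 -1.7]
 [-2.8  0.6]
 [-0.2 -1. ]
 [10.4 -3. ]
 [ 7.7  5.1]
 [-0.1  0. ]
 [-4.2  0.3]
 [-0.   0. ]
 [ 0.9  1.1]]
[0.78165711 0.00788249 0.1719602 ] [0.82243601 0.01895244 0.14342778]
door [0.60028148 0.21128456 0.165     ]
door [0.47878742 0.10916482 0.165     ]
door [0.60653869 0.19825247 0.165     ]
door [0.49760083 0.08640026 0.165     ]
door s [0.49461484 0.1030383  0.165     ]
bottle [0.58873771 0.39274637 0.15      ]
jar [ 0.4368736  -0.43622259  0.07      ]
mouse [0.34095522 0.47725007 0.03      ]
```

```bash
cat >> h.py <<'E'
CX,CY,CA=0.7107,0.0118,-0.0424
def cab(x,y,z):
    c,s=np.cos(CA),np.sin(CA); return [CX+c*x-s*y,CY+s*x+c*y,z]
def st(msg=''):
    s=state();F=np.array(s['ft_force']);c,n=np.cos(CA),np.sin(CA)
    print(msg,'t%.1f'%s['time'],'p',np.round(s['ee_pos'],4),'Fcab',np.round([c*F[0]+n*F[1],-n*F[0]+c*F[1],F[2]],1),'gap %.4f ff %s'%(s['finger_gap'],np.round(s['finger_force'],1)),flush=True); return s
E
cat > door.py <<'E'
from h import *
def dpose(th,off,z=.14,r=.115):
    d=np.array([-np.sin(th),-np.cos(th)]);n=np.array([-np.cos(th),np.sin(th)])
    p=np.array([-.11,.185])+r*d+(.024+off)*n
    return cab(p[0],p[1],z),down(CA-th+np.pi)
close()
p=state()['ee_pos']; move_l([p[0],p[1],.33],.3)
P,Q=dpose(.83,.04,.30); move_to(P,Q); st('above')
P,Q=dpose(.83,.04); move_l(P,.3,Q); st('down')
for th in (.8,.6,.4,.2,.1):
    P,Q=dpose(th,0); move_l(P,.12,Q); st(th)
E
python3 door.py
```

```text
above t4.8 p [0.4797 0.1758 0.3   ] Fcab [-0.1  0.5  0.3] gap 0.0004 ff 0.0
down t5.5 p [0.48   0.1763 0.1416] Fcab [0.5 0.4 0.7] gap 0.0005 ff 0.0
0.8 t6.0 p [0.5074 0.1428 0.1414] Fcab [-1.8  0.1  0.6] gap 0.0004 ff 0.0
0.6 t6.4 p [0.5203 0.1242 0.1404] Fcab [ 0.6 -0.  -0.4] gap 0.0004 ff 0.0
0.4 t6.7 p [0.5373 0.1084 0.14  ] Fcab [-0.1  0.1 -0.4] gap 0.0008 ff 0.0
0.2 t7.1 p [0.5572 0.0961 0.1399] Fcab [-0.7 -0.1  0.4] gap 0.0003 ff 0.0
0.1 t7.3 p [0.568  0.0914 0.14  ] Fcab [-0.3  0.1  0.8] gap 0.0006 ff 0.0
```

```bash
cat > door2.py <<'E'
from h import *
from door_f import dpose
for k in range(16):
    th=.08-.01*k
    P,Q=dpose(max(th,0),min(th,0)*.115); move_l(P,.03,Q); s=st('%.3f'%th)
    F=np.array(s['ft_force']);
    if np.cos(CA)*F[0]+np.sin(CA)*F[1]<-14: break
hold(.3); st('end'); snap('top','top1')
E
sed -n '/^from/,/return/p' door.py > door_f.py; python3 door2.py
python3 -c "
import cv2
a=cv2.imread('pics/top1.png')[128:243,200:340]; cv2.imwrite('pics/topc1.png',cv2.resize(a,None,fx=5,fy=5,interpolation=cv2.INTER_CUBIC))"
```

```text
0.080 t7.6 p [0.5703 0.0906 0.1401] Fcab [-2.   0.7  0.3] gap 0.0002 ff 0.9
0.070 t7.8 p [0.571  0.0903 0.14  ] Fcab [-4.3  2.4  2. ] gap 0.0007 ff 2.5
0.060 t8.1 p [0.5727 0.0898 0.14  ] Fcab [-3.6  2.4  0.3] gap 0.0005 ff 1.8
0.050 t8.3 p [0.5744 0.0888 0.14  ] Fcab [-1.   0.3 -0.7] gap 0.0009 ff 0.4
0.040 t8.6 p [0.5757 0.0883 0.14  ] Fcab [-0.3  0.2  0.5] gap 0.0006 ff 0.0
0.030 t8.8 p [0.5767 0.0882 0.14  ] Fcab [-0.5  0.1  0.9] gap 0.0003 ff 0.0
0.020 t9.1 p [0.5777 0.088  0.14  ] Fcab [-0.1  0.1 -0.4] gap 0.0002 ff 0.0
0.010 t9.3 p [0.5787 0.0877 0.14  ] Fcab [-0.2  0.4 -0.4] gap 0.0004 ff 0.0
0.000 t9.6 p [0.5794 0.0875 0.14  ] Fcab [-3.3  0.9  1.3] gap 0.0004 ff 1.6
-0.010 t9.8 p [0.5795 0.0875 0.14  ] Fcab [-8.9 -1.   3.4] gap 0.0005 ff 4.4
-0.020 t10.1 p [0.5795 0.0875 0.1401] Fcab [-14.6  -1.5   5.2] gap 0.0003 ff 7.0
end t10.4 p [0.5795 0.0875 0.14  ] Fcab [-14.8  -0.3   5. ] gap 0.0005 ff 6.9
```

```bash
cat > broad.py <<'E'
import sys
from h import *
Q=down(CA+np.pi)
def squeeze(y,first):
    if first:
        p=state()['ee_pos']; move_l([p[0]-.03,p[1],p[2]],.2); move_l([p[0]-.03,p[1],.29],.3)
    gripper_open()
    move_l(cab(-.07,y,.29),.25,Q); move_l(cab(-.07,y,.193),.2,Q); st('at')
    close(); hold(.3); s=st('closed')
    yy=y
    for k in range(8):
        F=np.array(s['ft_force']); fy=-np.sin(CA)*F[0]+np.cos(CA)*F[1]
        if abs(fy)<4 and s['finger_gap']<.0352: break
        yy+=np.clip(fy/6000,-.001,.001) if abs(fy)>=4 else .0005
        move_l(cab(-.07,yy,.193),.03,Q); hold(.1); s=st('adj %.4f'%yy)
    hold(.3); st('done')
squeeze(.015,True)
E
python3 broad.py
```

```text
at t14.0 p [0.6412 0.0304 0.1949] Fcab [-0.1  0.3  1.3] gap 0.0875 ff 0.0
closed t15.2 p [0.6416 0.0304 0.1934] Fcab [0.6 3.4 3.2] gap 0.0333 ff 30.0
done t15.5 p [0.6416 0.0304 0.1934] Fcab [2.5 4.  4.8] gap 0.0336 ff 30.0
```

```bash
sed -i 's/^squeeze.*//' broad.py && python3 - <<'E'
from broad import *
gripper_open(); move_l(cab(-.07,.015,.25),.25,Q)
move_l(cab(-.07,-.105,.25),.25,Q)
squeeze(-.105,False)
gripper_open(); move_l(cab(-.07,-.105,.29),.25,Q); st()
E
```

```text
at t18.6 p [ 0.6363 -0.09    0.1933] Fcab [-0.1 -0.5  0.8] gap 0.0875 ff 0.0
closed t19.8 p [ 0.6366 -0.0894  0.1935] Fcab [1.  2.8 4.9] gap 0.0334 ff 30.0
done t20.1 p [ 0.6365 -0.0895  0.1936] Fcab [0.8 1.9 4.3] gap 0.0335 ff 30.0
 t21.6 p [ 0.6365 -0.0902  0.2903] Fcab [ 0.3  0.2 -0.1] gap 0.0878 ff 0.0
```

```bash
cat > gate.py <<'E'
from h import *
def gp(th,z=.154):
    c,s=np.cos(th),np.sin(th);x,y=-.065,.13
    f=min(th/1.5,1); a=-.45+.65*f
    return cab(-.11+c*x-s*y,-.185+s*x+c*y,z),down(CA+np.pi+a)
if __name__=='__main__':
    P,Q=gp(0,.29); move_l(P,.2,Q); P,Q=gp(0); move_l(P,.2,Q); st('at')
    close(); hold(.2); st('closed')
    for th in (.05,.1,.15):
        P,Q=gp(th); move_l(P,.05,Q); st(th)
E
python3 gate.py
```

```text
at t23.1 p [ 0.5342 -0.036   0.1552] Fcab [-0.1  0.5  0.4] gap 0.0879 ff 0.0
closed t24.4 p [ 0.5336 -0.0352  0.154 ] Fcab [1.2 4.5 0.4] gap 0.0177 ff 30.0
0.05 t24.7 p [ 0.5257 -0.0394  0.1539] Fcab [-7.7 -0.1  1.7] gap 0.0175 ff 30.0
0.1 t25.0 p [ 0.5208 -0.0421  0.154 ] Fcab [ 1.7  4.3 -0.7] gap 0.0174 ff 30.0
0.15 t25.3 p [ 0.5144 -0.0457  0.154 ] Fcab [ 0.4  5.3 -1.2] gap 0.0178 ff 30.0
```

```bash
python3 - <<'E'
from gate import *
for th in (.25,.35,.45,.6,.75,.9,1.05,1.2,1.35,1.5):
    P,Q=gp(th); move_l(P,.12,Q); s=st(th)
    if np.linalg.norm(s['ft_force'])>40 or s['finger_gap']<.015: print('STOP'); break
hold(.5); st('end'); snap('top','top2')
a=cv2.imread('pics/top2.png')[128:268,200:380]; cv2.imwrite('pics/topc2.png',cv2.resize(a,None,fx=4,fy=4,interpolation=cv2.INTER_CUBIC))
E
```

```text
0.25 t25.6 p [ 0.5023 -0.0542  0.154 ] Fcab [-1.4  5.2  1.1] gap 0.0174 ff 30.0
0.35 t25.8 p [ 0.4913 -0.0638  0.154 ] Fcab [-2.1  5.2  0.2] gap 0.0176 ff 30.0
0.45 t26.1 p [ 0.4813 -0.0745  0.154 ] Fcab [-3.1  5.6 -0.4] gap 0.0176 ff 30.0
0.6 t26.4 p [ 0.4686 -0.0922  0.154 ] Fcab [-3.4  6.   0.6] gap 0.0180 ff 30.0
0.75 t26.8 p [ 0.4587 -0.1117  0.154 ] Fcab [-4.9  4.2  2.1] gap 0.0175 ff 30.0
0.9 t27.1 p [ 0.4519 -0.1323  0.154 ] Fcab [-4.9  4.1  2.1] gap 0.0175 ff 30.0
1.05 t27.4 p [ 0.4483 -0.1536  0.1541] Fcab [-4.7  3.9  1.2] gap 0.0174 ff 30.0
1.2 t27.8 p [ 0.4479 -0.1753  0.1541] Fcab [-3.2  1.7  1.6] gap 0.0174 ff 30.0
1.35 t28.1 p [ 0.4505 -0.1967  0.1541] Fcab [-4.4  3.5  3.6] gap 0.0173 ff 30.0
1.5 t28.4 p [ 0.4564 -0.2176  0.1541] Fcab [-3.7  2.4  3. ] gap 0.0176 ff 30.0
end t28.9 p [ 0.4565 -0.218   0.1542] Fcab [-3.3  3.   2.6] gap 0.0174 ff 30.0
```

View pics/topc2.png

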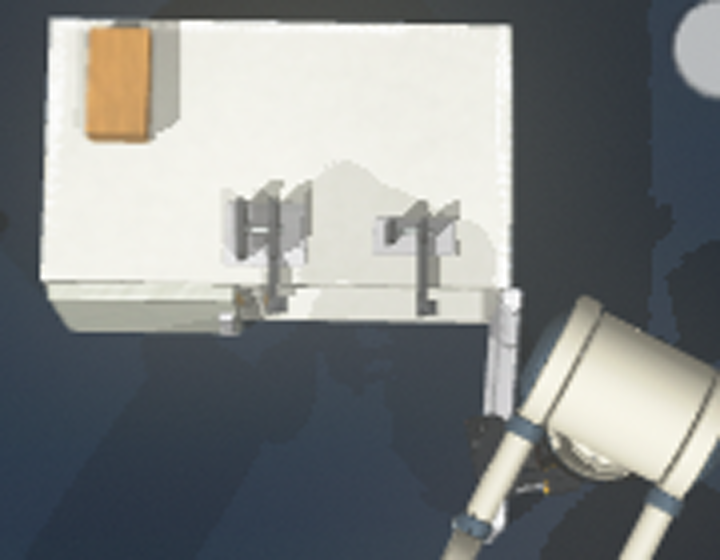

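The crop shows the gate standing out at about a right angle (frame from (508,290) to (498,415)) with the gripper on the post. The left door is flush along (50..240, 285..330), and both catches are drawn.

```bash
python3 -c "
from bench import *
print(job_done())"
```

```text
the job is handed in; nothing more can be done
None
```

I shut the left door onto its detent, squeezed the broad catch and then the narrow one fully, and swung the gate to about 1.5 rad, still held by its post. I handed the job in at about 29 s; no verdict came back.

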